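# Set up the alignment target and aim the camera head at it

### The job

Take the alignment target out of its blue rack and set it down gently, upright, squarely between the two cheeks of the aluminium stage, fully on its base plate, filling the gap with its width and with its disc side towards the camera head. Swivel and tilt the camera head (the red paddle is its handle) until it looks straight at the centre of the disc, and leave it so. Leave the other things on the bench where they are.

Things in the scene. Friction and masses are not known exactly. Their poses are not given: they have to be found in the camera images.
- target: Alignment target: black upright block, 36 mm thick (x) x 60 mm wide (y) x 110 mm high, about 0.3 kg. Origin: centre of underside, z up. White and red disc on its -x face; a white stripe on the top runs along the edge of that face. Starts standing in the rack on its 6 mm plate, axes along the rack's within a few degrees.
- target_disc (a point): Centre of the disc (52 mm across) on the target's -x face, 70 mm above its underside and 18 mm from its middle; axes as the target's.
- rack: Blue rack, fixed: base plate 70 x 70 mm, 6 mm thick, two upright walls across its x (inner faces x = +-22 mm, 8 mm thick, 52 mm long in y, tops 124 mm above the bench): the target's disc face and back are covered and only its sides (+-y) are open to fingers. Origin: centre of underside, z up.
- stage: Aluminium stage, fixed: base plate 62 mm (x) x 96 mm (y), 6 mm thick, two upright cheeks with yellow tops at its +-y sides (inner faces y = +-34 mm, 10 mm thick, reaching x = +-15 mm, tops 124 mm above the bench). The target stands between them, its 60 mm width along stage y, either way round; fingers then reach only its disc face and back. Origin: centre of underside, z up.
- mount: Fixed round black base of the camera head, 96 mm across, 16 mm high. Origin at the centre of its underside, on the swivel axis, z up.
- head_swivel (a joint): Swivel angle of the camera head about the upright axis of the mount (rad): 0 looks along the mount's +x, growing anticlockwise from above, range +-2.7. Stiff: it stays where it is left (about 3 N at the paddle).
- head_tilt (a joint): Tilt angle of the camera head (rad) about the level axis through head_pivot: 0 looks level, positive looks down, negative up, range +-0.7. Stiff: it stays where it is left (about 3 N at the paddle).
- head_pivot (a point): Crossing of swivel and tilt axes, 140 mm above the bench, inside the black camera head (box 60 mm wide, 52 mm high, from 70 mm behind to 60 mm before this point, then a grey lens 48 mm across to 95 mm before). Axes turn with the head: x is the line of sight, y to its left, z up. Yoke arms at y = +-40 to 48 mm reach 8 mm above this height.
- head_grip (a point): Gripping point of the red paddle on the rear top of the head, 56 mm behind and 74 mm above head_pivot (in its axes). The paddle is 14 mm thick (y) and 20 mm long (x), its top 14 mm above this point; its lower end is on the head, 48 mm below this point. Axes as head_pivot's.
- driver: Bystander: black driver box 75 x 95 x 54 mm. Origin at the centre of its underside.
- grey_box: Bystander: grey metal box 60 x 100 x 36 mm. Origin at the centre of its underside.
- jar: Bystander: clear jar with black cap, 48 mm across, 65 mm high. Origin at the centre of its underside.
- red_cube: Bystander: black cube 64 mm (74 mm over the red discs on its sides), 62 mm high, red discs on its faces. Origin at the centre of its underside.
Things that resemble listed ones, but are neither listed nor needed, are in the scene too. Several things have the shape of the mount; the one meant has the colours described above.

How it is judged:
By the outcome, as a careful person would: the job done as asked, in the order asked, and still so for the second after the job is handed in, with the robot touching nothing.
It also fails if it takes over 72 s, if anything falls off the work surface, if the arm or the gripper's body presses on something with over 40 N, if the wrist force passes 120 N, or if a joint passes its speed limit or range.

### The arm

A 6-joint arm with a two-finger parallel gripper is mounted at the origin on the work surface. World frame = base frame: x ahead of the robot, y to its left, z up, the work surface at z = 0. Lengths are in mm, angles in rad, forces in N, time in s.
With the tool pointing down it reaches from about 350 to 875 mm from the base axis. Payload 4.2 kg.
Tool frame: the origin (TCP) lies at the very end of the fingers, on their centre line; the grasp point (between the pads) lies 19 mm behind it; z points along the fingers, y is the line along which they close (so a half turn about z gives the same grasp; the last joint's range is limited). The gripper opens to 85 mm and grips with 20 to 120 N. Pads are 22 mm wide; open, the fingers measure 114 mm over their backs; the gripper's body (76 mm by 85 mm) begins 54 mm behind the grasp point. The pads swing forward as they close: fully open they stand 13 mm farther back than shut.
Start: joints at [1.525, 0.385, 0.008, 0, -1.194, -0.259], TCP at [187.532, 596.18, 231.312] pointing down, gripper open.
Joint ranges: [-3.14, 3.14], [-1.21, 2.06], [-1.07, 1.41], [-3.16, 2.05], [-2.99, -0.16], [-3.1, 3.1]. Speed limits (rad/s): [2.79, 2.79, 3.14, 3.14, 3.14, 3.14].

### API

Orientations are given as a unit quaternion [x, y, z, w].
In Python, from bench import read_state, get_image, get_calibration, job_done gives the robot as it stands.
- The arm moves only by the shell command python3 -m creep 'ROWS'. ROWS is a JSON object of lists of equal length, an entry for each row: "translation": the shift along the world's x, y, z in cm, a list of three; "delta_rot": the turn, a rotation vector about the world's x, y, z in degrees, a list of three; "hand": the finger opening in cm, from 0 to 8.54. A call has 1 to 8 rows; each row is the pose to reach, as a shift and turn from the pose commanded when the call began; what a row does not reach only later rows make up. A row lasts 1/8 s, in which the tool goes at most 62.5 mm and 10.7 degrees, less where a joint would pass 70% of its speed; a pose out of reach is approached as far as the arm can. A call with a gripper value outside its range is refused whole. The fingers move at their own pace and stop on an object; the grip force is fixed at half the most. Time passes only in rows, so rows that repeat a pose let the fingers close. It gives the time, the measured TCP pose, the force, the opening and the grip force at its end, in the units of the state.
- read_state(): the state, without advancing time (a new reading comes with each control period).
- get_image(name): name is "scene" or "side" or "wrist"; returns (picture, depth): 400x640x3 uint8, red, green, blue; 400x640 float32, mm along the optical axis (not along the pixel's ray), 0 where there is no reading.
- get_calibration(name): a dict with "intrinsics" (3x3 intrinsics, pixels), "dist" ([k1, k2, p1, p2, k3] as OpenCV has them; the pictures are not rectified), "xyz" and "attitude" of the camera in the world. Camera axes: x right, y down, z forward; pixel columns grow to the right and rows downward; lengths in mm; the calibration is good to about 2 mm. A picture is of the moment at which its call begins: read the wrist's pose just before it. get_calibration takes no time and is no camera call; for the wrist camera it gives the pose at the moment of the call.
- job_done(): hands the job in; it is judged then, once.
The state is a dict: "clock": time; "joints": joint angles; "joint_vel": joint speeds; "joint_efforts": joint torques, N m; "position": TCP position; "ee_rot": TCP orientation; "contact_force": force on the tool from outside, world axes, zero at the start; "wrist_torque": the same for the moment, N m; "gripper_width": finger opening in mm; "grasp_force": force on a finger pad.
Only numpy, scipy, OpenCV 4.12 (cv2) and the standard library are available. Lean on these libraries where they do the work, as an engineer would, in place of code of your own. Each camera call takes 0.05 s, during which the arm holds its last target. There are 200 camera calls.

## Working session

There is one attempt and no reset: what is moved stays moved. The work goes in short steps, Python scripts to look and compute and a shell command to move; the robot and the scene stay as the last step left them, time stands still between calls to the robot, and variables do not carry over. Pictures are saved under pics/ and viewed, at most 10 in all, crops included, and the job is handed in when it is done.

```bash
mkdir -p pics; ls; cat > h.py <<'E'
import numpy as np, cv2
from scipy.spatial.transform import Rotation as R
from bench import read_state, get_image, get_calibration, job_done
def cal(n):
    c=get_calibration(n); a=np.array(c["attitude"],float)
    r=a if a.shape==(3,3) else R.from_quat(a).as_matrix()
    return np.array(c["intrinsics"],float),np.array(c["dist"],float),np.array(c["xyz"],float),r
def rays(c,uv):
    K,d,t,r=c
    p=cv2.undistortPoints(np.array(uv,float).reshape(-1,1,2),K,d).reshape(-1,2)
    return np.c_[p,np.ones(len(p))]@r.T
def onplane(c,uv,z):
    v=rays(c,uv); return c[2]+v*((z-c[2][2])/v[:,2])[:,None]
def cloud(c,D):
    h,w=D.shape; g=np.stack(np.meshgrid(np.arange(w),np.arange(h)),-1).reshape(-1,2)
    P=c[2]+rays(c,g)*D.reshape(-1,1); P[D.ravel()==0]=np.nan
    return P.reshape(h,w,3)
def save(n,im): cv2.imwrite("pics/"+n+".png",cv2.cvtColor(im,cv2.COLOR_RGB2BGR))
def proj(c,P):
    K,d,t,r=c
    return cv2.projectPoints(((np.array(P,float).reshape(-1,3)-t)@r),np.zeros(3),np.zeros(3),K,d)[0].reshape(-1,2)
E
python3 - <<'E'
from h import *
for n in("scene","side","wrist"):
    c=cal(n);im,D=get_image(n); np.savez("pics/"+n+"0.npz",im=im,D=D,K=c[0],d=c[1],t=c[2],r=c[3]); save(n+"0",im)
    print(n,c[2].round(),c[3].round(2).tolist(),(D>0).mean())
a=np.vstack([cv2.imread("pics/scene0.png"),cv2.imread("pics/side0.png")])
print(get_calibration("side")["attitude"], read_state())
E
```

```text
pics
scene [1024. -941.  878.] [[0.84, 0.32, -0.43], [0.54, -0.5, 0.68], [0.0, -0.8, -0.59]] 0.98921875
side [473. 750. 786.] [[-1.0, 0.01, 0.02], [-0.01, 0.62, -0.79], [-0.02, -0.79, -0.62]] 0.9958203125
wrist [265. 572. 372.] [[-0.3, -0.9, -0.3], [-0.95, 0.29, 0.09], [0.0, 0.32, -0.95]] 0.9956875
[-0.00210273  0.89932394 -0.43709532  0.01263721] {'clock': 0.15, 'joints': array([ 1.52456650e+00,  3.85329784e-01,  6.93128571e-03, -3.51310486e-04,
       -1.19404062e+00, -2.58568021e-01]), 'joint_vel': array([-0.0001039 , -0.00248978,  0.00325718,  0.00265354, -0.00267993,
       -0.00107702]), 'joint_efforts': array([-4.76559107e-04, -3.92678404e+01,  1.88582575e+01,  4.18860689e+00,
       -3.43887747e-03, -2.58203400e-06]), 'position': array([187.4346761 , 595.7515331 , 230.49996272]), 'ee_rot': array([ 9.88399563e-01, -1.51873640e-01, -7.53197404e-05,  8.34073373e-04]), 'contact_force': array([ 0.8900702 , -0.07947701, -0.71597045]), 'wrist_torque': array([-0.02172903,  0.00372116,  0.031471  ]), 'grasp_force': 0.0, 'gripper_width': 85.3632333522973}
```

View pics/scene0.png

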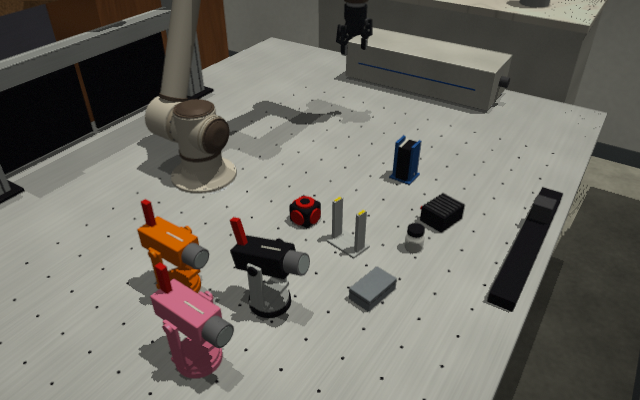

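View pics/side0.png

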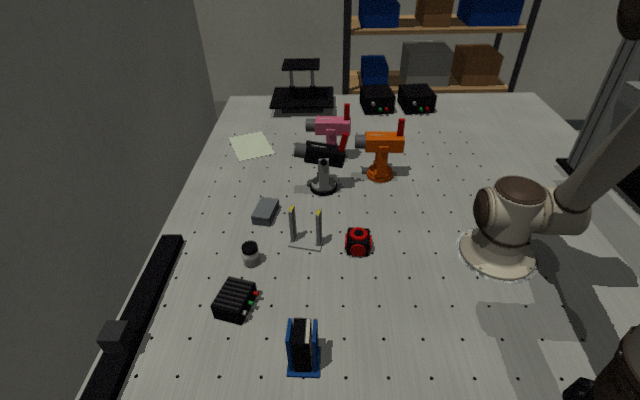

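Scene view: the blue rack with the black target is at (405,160) and the stage with yellow tops at (350,232). There are three camera heads: black on a black base (268,262), orange (172,250) and pink (193,320). The black one at (268,262), side (322,155), fits "black camera head, black mount". I'll confirm it in a crop and measure.

```bash
cat > m.py <<'E'
from h import *
S={}
for n in("scene","side"):
    z=np.load(f"pics/{n}0.npz"); c=(z["K"],z["d"],z["t"],z["r"]); S[n]=(z["im"],z["D"],c,cloud(c,z["D"]))
def blobs(n,mask,mn=8):
    im,D,c,P=S[n]; k,l,st,ce=cv2.connectedComponentsWithStats(mask.astype(np.uint8))
    for i in range(1,k):
        if st[i,4]>=mn: 
            q=P[l==i]; print("  ",n,ce[i].round(1),st[i,4],np.nanmedian(q,0).round(1),np.nanpercentile(q,2,0).round(),np.nanpercentile(q,98,0).round())
for n in S:
    im,D,c,P=S[n]; hsv=cv2.cvtColor(im,cv2.COLOR_RGB2HSV); H,s,v=[hsv[...,i].astype(int) for i in range(3)]
    print("yellow");blobs(n,(H>20)&(H<35)&(s>130)&(v>110))
    print("red");blobs(n,((H<5)|(H>174))&(s>180)&(v>80),25)
    print("blue");blobs(n,(H>95)&(H<125)&(s>120)&(v>40),40)
    q=P[(abs(P[...,0]-500)<60)&(abs(P[...,1]+250)<100)]; print("table z",np.nanmedian(q,0))
E
python3 m.py; python3 - <<'E'
import cv2,numpy as np
a=cv2.imread("pics/scene0.png");b=cv2.imread("pics/side0.png")
f=lambda i,x,y,w,h,s:cv2.resize(i[y:y+h,x:x+w],(w*s,h*s),interpolation=cv2.INTER_CUBIC)
cv2.imwrite("pics/crop1.png",np.vstack([np.hstack([f(a,220,200,100,120,3),f(a,370,125,100,75,3)[:225].repeat(1,0) if 0 else f(a,370,110,100,120,3)[:360]]),np.hstack([f(b,265,120,150,80,2),f(b,250,300,150,80,2)])]))
E
```

```text
yellow
   scene [337.4 198.6] 16 [502.3 -35.3 123.8] [411. -45.  -2.] [506. 116. 125.]
   scene [361. 212.] 17 [577.6 -53.4 122.2] [498. -63.  -5.] [582. 102. 124.]
red
   scene [304.9 202. ] 125 [394.2 -23.8  60.2] [367. -43.  52.] [415.   9.  64.]
   scene [145.3 202.1] 32 [ 231.8 -391.3  225.9] [ 223. -396.  224.] [ 241. -385.  228.]
   scene [313.5 211.8] 28 [424.3 -28.2  45.8] [420. -43.  35.] [427. -10.  51.]
   scene [298.4 212.9] 27 [393.8 -55.   46.3] [379. -59.  37.] [407. -49.  51.]
   scene [240.  229.1] 132 [ 432.7 -320.4  192.1] [ 411. -327.  158.] [ 441. -314.  214.]
   scene [160.1 266.4] 59 [ 408.5 -516.1  227.4] [ 398. -521.  223.] [ 416. -510.  230.]
blue
   scene [416.7  76.2] 156 [312.9 887.6  79.1] [ 69. 877.  74.] [537. 897.  84.]
   scene [408.1 160.7] 459 [556.6 305.4  68. ] [499. 290.   1.] [562. 346. 123.]
table z [ 518.68700083 -311.73079033   35.40269503]
yellow
   side [290.6 208.1] 14 [577.8 -52.  124.7] [575. -62. 123.] [582. -41. 126.]
   side [318.2 211.7] 13 [501.6 -34.6 125.1] [497. -41. 123.] [504. -27. 126.]
red
   side [358.2 233.5] 129 [390.6 -11.1  61.9] [367. -36.  59.] [413.   7.  65.]
blue
   side [380.1  16.8] 706 [  145.2 -1760.7   232.7] [   40. -1836.   180.] [  257. -1745.   309.]
   side [495.3  14.9] 944 [ -556.2 -1757.4   232.5] [ -696. -1774.   180.] [ -410. -1741.   317.]
   side [372.8  57.1] 58 [  144.1 -1979.1   -72.4] [   74. -2013.   -80.] [  226. -1908.   -66.]
   side [375.   76.7] 303 [  151.9 -1761.7  -140. ] [   72. -1783.  -183.] [  229. -1742.   -73.]
   side [303.3 354.8] 602 [516.8 351.5  40.5] [496. 304.   2.] [562. 362. 126.]
table z [ 495.62693212 -271.87024579   26.39981213]
```

View pics/crop1.png

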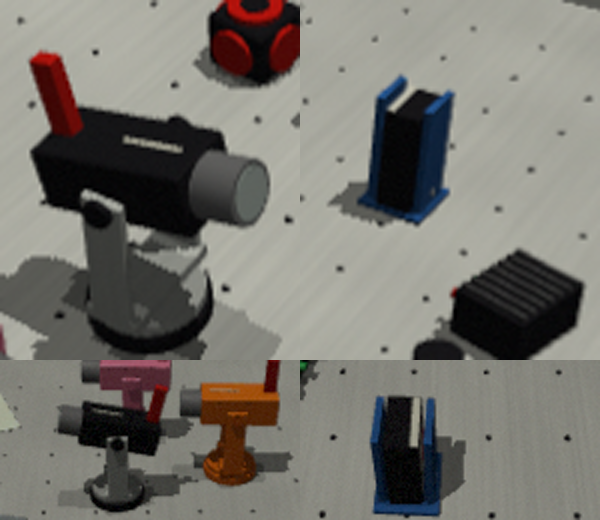

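View pics/wrist0.png

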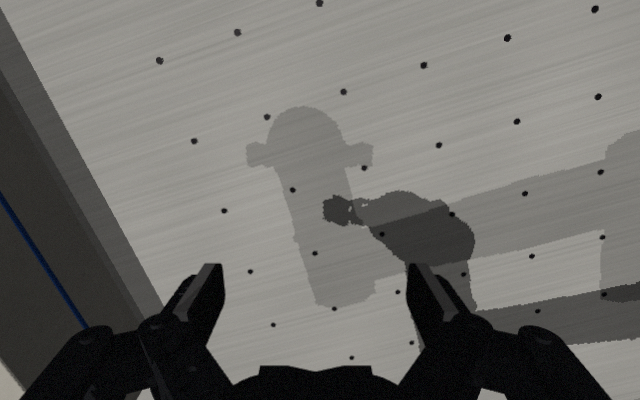

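The crop confirms it: the black head (scene 268,262) sits on the black base, the other two are coloured. The target stands in the blue rack with its stripe on the robot's side (world -x). The wrist view shows only bare bench. Next I'll fit the rack, target, stage and head, and work out the first move.

```bash
cat >> m.py <<'E'
print("----")
for n in S:
    im,D,c,P=S[n]; hsv=cv2.cvtColor(im,cv2.COLOR_RGB2HSV); H,s,v=[hsv[...,i].astype(int) for i in range(3)]
    near=(abs(P[...,0]-530)<60)&(abs(P[...,1]-330)<60)
    for nm,m in(("tgt top",near&(P[...,2]>109)&(P[...,2]<119)&(s<110)),("stripe",near&(P[...,2]>105)&(P[...,2]<120)&(v>110)&(s<90)),("rackall",near&(P[...,2]>3)&(P[...,2]<10)&(s>110)),("walltop",near&(P[...,2]>120)&(s>110))):
        q=P[m]; 
        if len(q)>3: print(n,nm,len(q),np.median(q,0).round(1),cv2.minAreaRect(q[:,:2].astype(np.float32)))
    near=(abs(P[...,0]-480)<120)&(abs(P[...,1]+310)<110)
    for z0,z1 in((3,14),(10,20),(100,130),(130,160),(160,185),(185,230)):
        q=P[near&(P[...,2]>z0)&(P[...,2]<z1)]
        if len(q)>3: print(n,z0,len(q),np.median(q,0).round(1),cv2.minAreaRect(q[:,:2].astype(np.float32)))
    near=(abs(P[...,0]-540)<70)&(abs(P[...,1]+44)<70)
    q=P[near&(P[...,2]>3)&(P[...,2]<9)]; print(n,"stagebase",len(q),cv2.minAreaRect(q[:,:2].astype(np.float32)))
E
python3 m.py | sed -n '/----/,$p'
```

```text
----
scene tgt top 133 [528.1 315.2 113.8] ((529.2316284179688, 321.8427734375), (70.7148666381836, 52.395408630371094), 79.19125366210938)
scene stripe 23 [515.3 324.7 113.6] ((523.3845825195312, 338.20654296875), (67.84832000732422, 39.18914031982422), 48.3765754699707)
scene rackall 62 [544.7 296.9   6.1] ((543.474853515625, 306.51708984375), (88.19644927978516, 55.39350509643555), 41.021629333496094)
scene walltop 44 [553.1 318.2 122.1] ((531.2976684570312, 322.20965576171875), (49.79299545288086, 62.34323501586914), 87.27921295166016)
scene 3 277 [ 522.  -348.7    4.8] ((480.0831298828125, -306.6849060058594), (237.5908966064453, 212.72421264648438), 0.13787686824798584)
scene 10 196 [ 523.8 -345.8   15.3] ((505.3174133300781, -329.2493896484375), (92.88214874267578, 61.689964294433594), 43.73914337158203)
scene 100 347 [ 481.3 -360.7  120.7] ((458.1152648925781, -359.5833740234375), (205.57923889160156, 48.21014404296875), 21.39903450012207)
scene 130 1409 [ 470.1 -345.7  149.6] ((462.8016357421875, -331.59674072265625), (256.991455078125, 108.84886932373047), 23.91441726684570
[... 1194 characters left out ...]
3164), 5.175094127655029)
side 100 190 [ 471.8 -285.4  118.3] ((440.5793151855469, -309.48004150390625), (202.3662567138672, 52.88811492919922), 28.683692932128906)
side 130 552 [ 473.2 -287.9  148.7] ((464.59222412109375, -315.3563232421875), (240.76658630371094, 92.25486755371094), 20.74407958984375)
side 160 485 [ 515.2 -304.7  169.8] ((466.38494873046875, -326.00592041015625), (243.61766052246094, 80.02616882324219), 20.3362979888916)
side 185 67 [ 421.4 -312.7  201.1] ((492.19287109375, -310.4677429199219), (167.65602111816406, 17.397037506103516), 5.477156639099121)
side stagebase 426 ((543.1322631835938, -33.330909729003906), (128.9136505126953, 123.46055603027344), 4.817087650299072)
```

Rack is at about (529,327), yaw about -1.5°. Moving the wrist camera above it.

```bash
python3 -m creep '{"translation":[[5,-4,1],[10,-8,2],[15,-12,3],[20,-16,3],[25,-20,3],[30,-24,3],[34.1,-27.1,3],[34.1,-27.1,3]],"delta_rot":[[0,0,2],[0,0,4],[0,0,6],[0,0,8],[0,0,11],[0,0,14],[0,0,16],[0,0,16]],"hand":[8.5,8.5,8.5,8.5,8.5,8.5,8.5,8.5]}'
cat > w.py <<'E'
from h import *
import sys
def snap(tag):
    c=cal("wrist"); im,D=get_image("wrist"); save(tag,im); st=read_state()
    p=np.array(st["position"]); q=R.from_quat(st["ee_rot"]); Y=q.as_matrix()[:,1]
    print("t",st["clock"],"tcp",p.round(1),"closing yaw",np.degrees(np.arctan2(Y[1],Y[0])).round(1),"z",q.as_matrix()[:,2].round(3))
    return im,D,c,cloud(c,D)
if __name__=="__main__":
    im,D,c,P=snap("w1"); hsv=cv2.cvtColor(im,cv2.COLOR_RGB2HSV); H,s,v=[hsv[...,i].astype(int) for i in range(3)]
    near=(abs(P[...,0]-530)<50)&(abs(P[...,1]-327)<50)
    for nm,m in(("tgt top",near&(P[...,2]>110)&(P[...,2]<120)&(s<110)),("stripe",near&(P[...,2]>110)&(P[...,2]<120)&(v>110)&(s<90)),("walltop",near&(P[...,2]>119)&(P[...,2]<130)&(s>120)),("base",near&(P[...,2]>3)&(P[...,2]<9)&(s>120))):
        m=cv2.morphologyEx(m.astype(np.uint8),cv2.MORPH_OPEN,np.ones((3,3)))>0
        q=P[m]
        if len(q)>3: print(nm,len(q),np.median(q,0).round(1),cv2.minAreaRect(q[:,:2].astype(np.float32)))
E
python3 w.py
```

```text
clock: 1.15
position: [531.1, 322.0, 260.3]
ee_rot: [1.0, -0.016, -0.0, 0.001]
contact_force: [-0.3, 0.5, -0.6]
gripper_width: 84.7
grasp_force: 0.0
t 1.2 tcp [529.7 323.3 260.3] closing yaw -91.7 z [-0.001 -0.001 -1.   ]
tgt top 2213 [531.8 322.6 115.7] ((530.6446533203125, 322.5259094238281), (59.213069915771484, 36.20812225341797), 88.97866821289062)
stripe 490 [518.  321.2 116.4] ((517.9535522460938, 322.6410217285156), (55.05207824707031, 8.591700553894043), 89.14208984375)
walltop 959 [552.8 324.1 123.5] ((530.2264404296875, 325.5887756347656), (50.7886848449707, 59.288814544677734), 87.4334716796875)
base 323 [561.2 327.    5.6] ((557.12158203125, 324.2937316894531), (68.4709701538086, 16.07950210571289), 89.1369400024414)
```

View pics/w1.png

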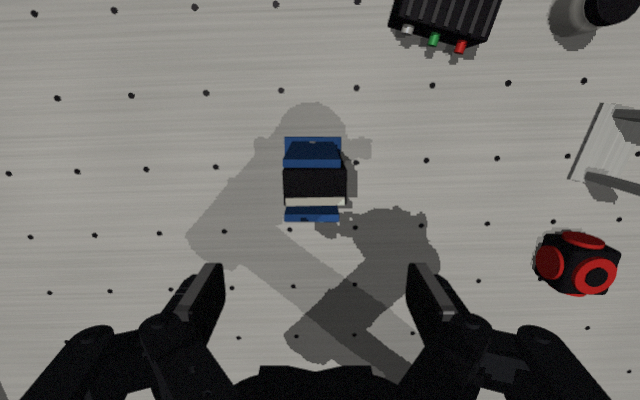

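Wrist view: the target top is at (313,183) between the blue walls, with the stripe on its -x edge. It measures (530.6,322.5), top z 116, matching the fixed views. Going down and gripping.

```bash
python3 -m creep '{"translation":[[0.1,-0.1,-5],[0.1,-0.1,-10],[0.1,-0.1,-14],[0.1,-0.1,-17],[0.1,-0.1,-18.2],[0.1,-0.1,-18.2],[0.1,-0.1,-18.2],[0.1,-0.1,-18.2]],"delta_rot":[[0,0,0.5],[0,0,0.5],[0,0,0.5],[0,0,0.5],[0,0,0.5],[0,0,0.5],[0,0,0.5],[0,0,0.5]],"hand":[8.5,8.5,8.5,8.5,8.5,8.5,5.0,5.0]}'
python3 -m creep '{"translation":[[0,0,0],[0,0,0],[0,0,0],[0,0,1],[0,0,3]],"delta_rot":[[0,0,0],[0,0,0],[0,0,0],[0,0,0],[0,0,0]],"hand":[5,5,5,5,5]}'
```

```text
clock: 2.2
position: [530.3, 324.7, 81.3]
ee_rot: [1.0, -0.008, 0.001, -0.001]
contact_force: [0.7, -2.2, 4.3]
gripper_width: 59.3
grasp_force: 64.9
clock: 2.82
position: [528.6, 323.5, 108.5]
ee_rot: [1.0, -0.009, -0.001, 0.001]
contact_force: [-0.5, 0.6, -2.5]
gripper_width: 59.2
grasp_force: 65.0
```

```bash
python3 -m creep '{"translation":[[0,0,4],[0,0,8.5],[0,0,12.5],[0,0,12.5],[-2,-3,12.5],[-4,-6,12.5],[-6,-9,12.5],[-8,-12,12.5]],"delta_rot":[[0,0,0],[0,0,0],[0,0,0],[0,0,5],[0,0,15],[0,0,25],[0,0,35],[0,0,45]],"hand":[5,5,5,5,5,5,5,5]}'
python3 -m creep '{"translation":[[-0.5,-1.5,0],[-1,-3,-2],[-1,-3,-6],[-1,-3,-10],[-1,-3,-13],[-1,-3,-14.5],[-1,-3,-15],[-1,-3,-15]],"delta_rot":[[0,0,10],[0,0,20],[0,0,30],[0,0,32.6],[0,0,32.6],[0,0,32.6],[0,0,32.6],[0,0,32.6]],"hand":[5,5,5,5,5,5,5,5]}'
python3 -c "
from h import *;s=read_state();print(s['joints'].round(2),s['position'].round(1),R.from_quat(s['ee_rot']).as_matrix().round(3))"
```

```text
clock: 3.82
position: [448.4, 203.0, 234.1]
ee_rot: [0.926, 0.377, -0.0, -0.0]
contact_force: [0.4, 0.4, -1.7]
gripper_width: 59.3
grasp_force: 65.3
clock: 4.82
position: [439.7, 174.3, 84.5]
ee_rot: [0.785, 0.62, 0.0, -0.0]
contact_force: [0.7, 0.2, -2.8]
gripper_width: 59.3
grasp_force: 65.2
[ 0.72  0.3  -0.55 -0.   -0.72  2.19] [439.7 174.3  84.5] [[ 0.231  0.973  0.   ]
 [ 0.973 -0.231  0.   ]
 [ 0.     0.    -1.   ]]
```

```bash
python3 -m creep '{"translation":[[0,0,-0.4],[0,0,-0.6],[0,0,-0.75],[0,0,-0.85],[0,0,-0.85]],"delta_rot":[[0,0,0],[0,0,0],[0,0,0],[0,0,0],[0,0,0]],"hand":[5,5,5,5,5]}'
```

```text
clock: 5.45
position: [439.5, 174.2, 75.8]
ee_rot: [0.785, 0.62, -0.0, 0.0]
contact_force: [0.1, 0.4, -2.0]
gripper_width: 59.1
grasp_force: 65.2
```

```bash
python3 -m creep '{"translation":[[0,0,-0.05],[0,0,-0.1],[0,0,-0.15],[0,0,-0.15]],"delta_rot":[[0,0,0],[0,0,0],[0,0,0],[0,0,0]],"hand":[5,5,5,5]}'
```

```text
clock: 5.95
position: [439.7, 174.3, 75.3]
ee_rot: [0.784, 0.62, 0.0, 0.0]
contact_force: [-2.3, -0.6, 6.5]
gripper_width: 59.4
grasp_force: 65.9
```

Contact is felt on the bench. Releasing, rising and turning a quarter.

```bash
python3 -m creep '{"translation":[[0,0,0],[0,0,0],[0,0,0],[0,0,0],[0,0,3],[0,0,8],[0,0,13],[0,0,17]],"delta_rot":[[0,0,0],[0,0,0],[0,0,0],[0,0,0],[0,0,0],[0,0,0],[0,0,0],[0,0,-5]],"hand":[8.5,8.5,8.5,8.5,8.5,8.5,8.5,8.5]}'
python3 -m creep '{"translation":[[0,0,1],[0,0,1],[0,0,1],[0,0,1],[0,0,1],[0,0,1],[0,0,1],[0,0,1]],"delta_rot":[[0,0,-10],[0,0,-20],[0,0,-30],[0,0,-40],[0,0,-50],[0,0,-60],[0,0,-70],[0,0,-80]],"hand":[8.5,8.5,8.5,8.5,8.5,8.5,8.5,8.5]}'
python3 -m creep '{"translation":[[0,0,0],[0,0,0],[0,0,0]],"delta_rot":[[0,0,-5],[0,0,-5],[0,0,-5]],"hand":[8.5,8.5,8.5]}'
python3 - <<'E'
from w import *
im,D,c,P=snap("w2"); s=cv2.cvtColor(im,cv2.COLOR_RGB2HSV)[...,1].astype(int); v=im.max(2).astype(int)
t=np.array(read_state()["position"]); near=(abs(P[...,0]-t[0])<50)&(abs(P[...,1]-t[1])<50)
for nm,m in(("top",near&(P[...,2]>104)&(P[...,2]<116)),("stripe",near&(P[...,2]>102)&(P[...,2]<118)&(v>110))):
    m=cv2.morphologyEx(m.astype(np.uint8),cv2.MORPH_OPEN,np.ones((3,3)))>0
    q=P[m]; print(nm,len(q),np.median(q,0).round(1),cv2.minAreaRect(q[:,:2].astype(np.float32)))
# stage from this view
q=P[(abs(P[...,0]-540)<80)&(abs(P[...,1]+44)<70)&(P[...,2]>118)&(P[...,2]<130)]; print("cheeks",len(q))
E
```

```text
clock: 6.95
position: [439.7, 174.2, 246.5]
ee_rot: [0.812, 0.584, 0.001, -0.0]
contact_force: [0.0, 0.1, -0.0]
gripper_width: 84.6
grasp_force: 0.0
clock: 7.95
position: [439.4, 174.1, 254.1]
ee_rot: [0.997, -0.076, -0.0, 0.0]
contact_force: [-0.7, -0.3, 0.2]
gripper_width: 85.0
grasp_force: 0.0
clock: 8.32
position: [439.5, 174.1, 254.2]
ee_rot: [0.993, -0.116, -0.0, 0.0]
contact_force: [1.0, -0.4, 0.0]
gripper_width: 84.9
grasp_force: 0.0
t 8.375 tcp [439.5 174.1 254.3] closing yaw -103.3 z [-0. -0. -1.]
top 2400 [444.7 173.9 109.7] ((442.8493347167969, 174.12185668945312), (36.00104904174805, 59.85068893432617), 76.75209045410156)
stripe 523 [440.8 161.9 110.3] ((439.72039794921875, 161.99237060546875), (7.662498950958252, 56.27976989746094), 77.2432632446289)
cheeks 579
```

Target stands on the bench at (442.8,174.1), target x at 76.7°, disc side towards -y; the tool is aligned with it. Regripping by disc face and back.

```bash
python3 -m creep '{"translation":[[0.3,0,-5],[0.3,0,-10],[0.3,0,-14],[0.3,0,-17],[0.3,0,-17.7],[0.3,0,-17.7],[0.3,0,-17.7],[0.3,0,-17.7]],"delta_rot":[[0,0,0],[0,0,0],[0,0,0],[0,0,0],[0,0,0],[0,0,0],[0,0,0],[0,0,0]],"hand":[8.5,8.5,8.5,8.5,8.5,8.5,3.0,3.0]}'
python3 -m creep '{"translation":[[0,0,0],[0,0,0],[0,0,0],[0,0,0],[0,0,0],[0,0,0],[0,0,0]],"delta_rot":[[0,0,0],[0,0,0],[0,0,0],[0,0,0],[0,0,0],[0,0,0],[0,0,0]],"hand":[3,3,3,3,3,3,3]}'
```

```text
clock: 9.38
position: [443.1, 174.7, 78.5]
ee_rot: [0.993, -0.116, 0.001, -0.001]
contact_force: [-0.0, 0.8, 0.1]
gripper_width: 51.1
grasp_force: 0.0
clock: 10.25
position: [443.1, 174.5, 78.3]
ee_rot: [0.993, -0.116, 0.001, -0.0]
contact_force: [-1.2, -0.9, 6.6]
gripper_width: 35.3
grasp_force: 60.9
```

```bash
python3 -m creep '{"translation":[[0,0,1],[0,0,4],[0,0,9],[1,-2,14],[2,-6,17],[3.5,-10,18],[3.5,-11,18],[3.5,-11,18]],"delta_rot":[[0,0,0],[0,0,0],[0,0,0],[0,0,0],[0,0,0],[0,0,0],[0,0,0],[0,0,0]],"hand":[3,3,3,3,3,3,3,3]}'
cat > st.py <<'E'
from w import *
def stage(tag):
    im,D,c,P=snap(tag); hsv=cv2.cvtColor(im,cv2.COLOR_RGB2HSV); H,s,v=[hsv[...,i].astype(int) for i in range(3)]
    m=((H>18)&(H<38)&(s>110)&(v>90)).astype(np.uint8)
    k,l,sa,ce=cv2.connectedComponentsWithStats(m); C=[]
    for i in range(1,k):
        if sa[i,4]>25:
            ys,xs=np.where(l==i); q=onplane(c,np.c_[xs,ys],124.)
            r=cv2.minAreaRect(q[:,:2].astype(np.float32)); C.append(r[0]); print(sa[i].tolist(),np.nanmedian(P[l==i],0).round(1),r)
    if len(C)==2:
        C=np.array(sorted(C)); d=C[1]-C[0]; print("centre",C.mean(0).round(1),"sep",np.hypot(*d).round(1),"yaw y",np.degrees(np.arctan2(d[1],d[0])).round(1))
    return im,D,c,P
if __name__=="__main__":
    import sys; stage(sys.argv[1])
E
python3 st.py w3
```

```text
clock: 11.25
position: [476.6, 63.7, 256.5]
ee_rot: [0.993, -0.117, -0.001, 0.0]
contact_force: [-0.7, 1.1, -2.4]
gripper_width: 35.3
grasp_force: 60.6
t 11.3 tcp [476.7  64.2 256.5] closing yaw -103.4 z [-0.002 -0.    -1.   ]
[418, 28, 29, 12, 328] [579.4 -53.  124.3] ((579.3065185546875, -53.69459915161133), (22.03068733215332, 7.642950057983398), 76.6661605834961)
[411, 131, 26, 10, 242] [503.3 -37.4 124.4] ((503.2590637207031, -37.14115905761719), (21.81170654296875, 7.545986652374268), 76.58065032958984)
centre [541.3 -45.4] sep 77.8 yaw y -12.3
```

View pics/w3.png

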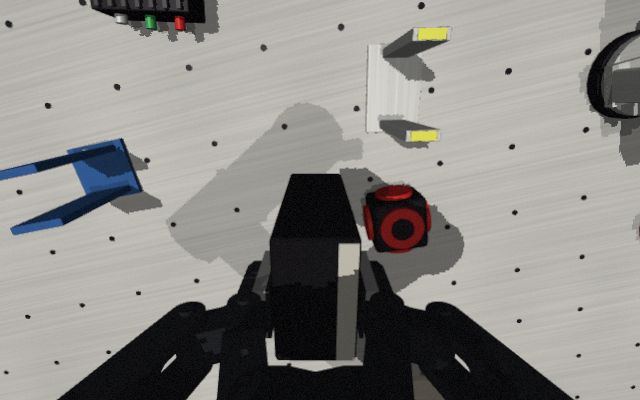

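The wrist view shows the stage cheeks at (433,34) and (424,136), with the target held upright and its stripe on the right (the -y, head side). One closer look before inserting.

```bash
python3 -m creep '{"translation":[[3,-2,0],[5.5,-4.4,0],[5.5,-4.4,0],[5.5,-4.4,0]],"delta_rot":[[0,0,0],[0,0,0.4],[0,0,0.4],[0,0,0.4]],"hand":[3,3,3,3]}'
python3 - <<'E'
from st import *
im,D,c,P=stage("w4"); t=np.array(read_state()["position"]); print(t)
v=im.max(2)
q=P[(abs(P[...,0]-t[0])<55)&(abs(P[...,1]-t[1])<55)&(P[...,2]>t[2]+22)&(P[...,2]<t[2]+38)]
m=((abs(P[...,0]-t[0])<45)&(abs(P[...,1]-t[1])<28)&(abs(P[...,2]-t[2]-31.5)<5)).astype(np.uint8)
m=cv2.morphologyEx(m,cv2.MORPH_OPEN,np.ones((5,5)))>0
q=P[m]; print("held top",len(q),np.median(q,0).round(1),cv2.minAreaRect(q[:,:2].astype(np.float32)))
near=(abs(P[...,0]-541)<70)&(abs(P[...,1]+45)<70)&(P[...,2]>3)&(P[...,2]<9)
k,l,sa,ce=cv2.connectedComponentsWithStats(near.astype(np.uint8)); i=1+sa[1:,4].argmax(); q=P[l==i]; print("base",len(q),cv2.minAreaRect(q[:,:2].astype(np.float32)))
E
```

```text
clock: 11.8
position: [531.8, 21.0, 256.4]
ee_rot: [0.994, -0.112, -0.001, 0.0]
contact_force: [0.1, -0.6, -2.9]
gripper_width: 34.7
grasp_force: 60.8
t 11.85 tcp [531.8  21.1 256.8] closing yaw -102.9 z [-0.001 -0.    -1.   ]
[377, 114, 26, 11, 239] [579.3 -53.3 124.3] ((579.3588256835938, -53.4705924987793), (21.29249382019043, 8.11398983001709), 77.1173324584961)
[373, 203, 24, 9, 201] [503.5 -37.  124.4] ((503.0809631347656, -37.15910720825195), (21.433927536010742, 7.74904727935791), 77.05220031738281)
centre [541.2 -45.3] sep 78.0 yaw y -12.1
[531.80971996  21.09642001 256.79260525]
held top 11407 [537.7  20.6 287.7] ((532.8078002929688, 22.910324096679688), (55.93233108520508, 60.399017333984375), 77.48119354248047)
base 3110 ((540.8009033203125, -45.89781188964844), (62.30844497680664, 96.04942321777344), 77.77613830566406)
```

```bash
python3 -m creep '{"translation":[[0.4,-3,0],[0.9,-6.6,0],[0.9,-6.66,0],[0.9,-6.66,-2],[0.9,-6.66,-5],[0.9,-6.66,-7],[0.9,-6.66,-9],[0.9,-6.66,-9]],"delta_rot":[[0,0,0.8],[0,0,0.8],[0,0,0.8],[0,0,0.8],[0,0,0.8],[0,0,0.8],[0,0,0.8],[0,0,0.8]],"hand":[3,3,3,3,3,3,3,3]}'
python3 - <<'E'
from st import *
im,D,c,P=stage("w5"); t=np.array(read_state()["position"])
a,b=get_image("side"); cs=cal("side")
save("c5",np.vstack([cv2.resize(im[180:400,180:500],(640,440))[:300],cv2.resize(a[170:270,250:380],(520,400))[:300] if 0 else np.pad(cv2.resize(a[175:260,260:360],(353,300)),((0,0),(0,287),(0,0)))]))
E
```

```text
clock: 12.85
position: [540.1, -45.4, 166.0]
ee_rot: [0.994, -0.105, -0.002, 0.0]
contact_force: [0.3, -0.6, -2.3]
gripper_width: 35.1
grasp_force: 61.0
t 12.9 tcp [541.2 -45.5 167.3] closing yaw -102.1 z [-0.001 -0.    -1.   ]
[297, 163, 38, 14, 520] [579.6 -53.5 124.2] ((579.5014038085938, -53.69593048095703), (21.91635513305664, 7.806687355041504), 77.88297271728516)
```

View pics/c5.png

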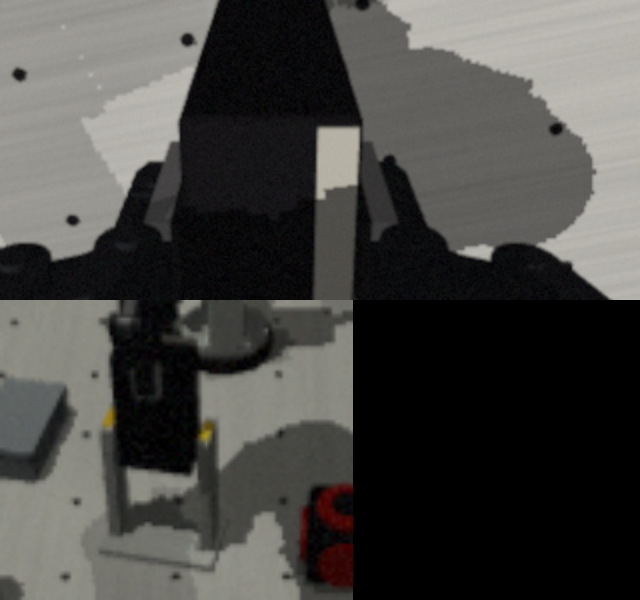

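The side crop shows the target's lower end between the cheeks, with a gap on both sides. Continuing down.

```bash
python3 -m creep '{"translation":[[0,0,-2],[0,0,-4],[0,0,-6],[0,0,-7.2],[0,0,-7.7],[0,0,-7.9],[0,0,-7.9]],"delta_rot":[[0,0,0],[0,0,0],[0,0,0],[0,0,0],[0,0,0],[0,0,0],[0,0,0]],"hand":[3,3,3,3,3,3,3]}'
```

```text
clock: 13.82
position: [542.0, -46.4, 88.9]
ee_rot: [0.994, -0.106, 0.001, -0.0]
contact_force: [-0.6, 0.5, -2.4]
gripper_width: 35.2
grasp_force: 61.1
```

```bash
python3 -m creep '{"translation":[[0,0,-0.15],[0,0,-0.25],[0,0,-0.35],[0,0,-0.4],[0,0,-0.45],[0,0,-0.45]],"delta_rot":[[0,0,0],[0,0,0],[0,0,0],[0,0,0],[0,0,0],[0,0,0]],"hand":[3,3,3,3,3,3]}'
```

```text
clock: 14.58
position: [541.6, -46.5, 84.4]
ee_rot: [0.994, -0.106, 0.0, 0.0]
contact_force: [-1.3, -0.5, 2.7]
gripper_width: 35.4
grasp_force: 61.8
```

Contact at the expected height. Releasing and rising.

```bash
python3 -m creep '{"translation":[[0,0,0],[0,0,0],[0,0,0],[0,0,0],[0,0,2],[0,0,7],[0,0,12],[0,0,17]],"delta_rot":[[0,0,0],[0,0,0],[0,0,0],[0,0,0],[0,0,0],[0,0,0],[0,0,0],[0,0,0]],"hand":[8.5,8.5,8.5,8.5,8.5,8.5,8.5,8.5]}'
python3 -m creep '{"translation":[[0,0,1],[0,0,1]],"delta_rot":[[0,0,0],[0,0,0]],"hand":[8.5,8.5]}'
python3 - <<'E'
from st import *
im,D,c,P=stage("w6"); v=im.max(2)
near=(abs(P[...,0]-541)<45)&(abs(P[...,1]+45)<40)
for nm,m in(("top",near&(P[...,2]>110)&(P[...,2]<119.5)),("stripe",near&(P[...,2]>110)&(P[...,2]<120)&(v>110))):
    m=cv2.morphologyEx(m.astype(np.uint8),cv2.MORPH_OPEN,np.ones((3,3)))>0
    q=P[m]; print(nm,len(q),np.median(q,0).round(1),cv2.minAreaRect(q[:,:2].astype(np.float32)))
cc=cal("scene");cs=cal("side");a,D1=get_image("scene");b,D2=get_image("side")
np.savez("pics/after.npz",a=a,D1=D1,b=b,D2=D2)
# head from both fixed views
for n,cc,im,D in(("scene",cc,a,D1),("side",cs,b,D2)):
    P=cloud(cc,D); hsv=cv2.cvtColor(im,cv2.COLOR_RGB2HSV); H,s,v=[hsv[...,i].astype(int) for i in range(3)]
    near=(abs(P[...,0]-480)<140)&(abs(P[...,1]+320)<80)
    m=near&((H<6)|(H>174))&(s>150)&(P[...,2]>150); q=P[m]; print(n,"paddle",len(q),np.median(q,0).round(1),np.percentile(q,[2,98],0).round(1).tolist())
    m=near&(s<60)&(v>70)&(P[...,2]>105)&(P[...,0]>500); q=P[m]; print(n,"lens",len(q),np.median(q,0).round(1),np.percentile(q,[2,98],0).round(1).tolist())
E
```

```text
clock: 15.58
position: [541.3, -46.5, 255.4]
ee_rot: [0.994, -0.106, 0.0, -0.0]
contact_force: [1.3, -0.4, -0.5]
gripper_width: 84.8
grasp_force: 0.0
clock: 15.82
position: [541.5, -46.3, 264.0]
ee_rot: [0.994, -0.106, 0.0, -0.0]
contact_force: [-0.7, -0.4, -0.3]
gripper_width: 85.4
grasp_force: 0.0
t 15.875 tcp [540.9 -46.3 262.7] closing yaw -102.2 z [-0.002  0.    -1.   ]
[303, 143, 25, 10, 244] [579.2 -53.6 124.2] ((579.1004638671875, -53.850704193115234), (21.28600311279297, 7.926995277404785), 77.82424926757812)
[303, 225, 23, 8, 177] [503.5 -37.  124.2] ((503.53021240234375, -36.59547805786133), (21.117555618286133, 7.2812323570251465), 77.82176208496094)
centre [541.3 -45.2] sep 77.5 yaw y -12.9
top 2395 [542.6 -46.7 115.7] ((538.7718505859375, -46.16386413574219), (35.999393463134766, 65.73912811279297), 77.9451904296875)
stripe 505 [539.5 -59.2 116.4] ((539.20751953125, -59.05438995361328), (8.169687271118164, 56.18748092651367), 77.62564849853516)
scene paddle 274 [ 429.9 -325.6  185.8] [[412.9, -329.2, 153.4], [441.0, -315.0, 213.6]]
scene lens 467 [ 575.3 -318.   170.5] [[504.5, -361.6, 122.8], [589.6, -293.4, 181.8]]
side paddle 114 [ 424.9 -312.6  185.2] [[409.8, -322.6, 154.7], [517.8, -282.8, 215.3]]
side lens 14 [ 515.7 -315.5  172.2] [[502.1, -341.7, 145.6], [556.2, -267.7, 176.5]]
```

The target stands centred (stripe on the head side, top z 115.7, yaw 77.9°). Next I'll look at the head from above with the wrist camera.

```bash
python3 -m creep '{"translation":[[-1,-3,1],[-3,-8,2],[-5,-14,4],[-7,-20,5],[-9,-26,5],[-9,-27.4,5],[-9,-27.4,5]],"delta_rot":[[0,0,2],[0,0,4],[0,0,6],[0,0,8],[0,0,10],[0,0,12],[0,0,12]],"hand":[8.5,8.5,8.5,8.5,8.5,8.5,8.5]}'
cat > hd.py <<'E'
from w import *
def ring(n,lo=8,hi=20):
    pass
if __name__=="__main__":
    im,D,c,P=snap("w7"); np.savez("pics/w7.npz",im=im,P=P)
    hsv=cv2.cvtColor(im,cv2.COLOR_RGB2HSV); H,s,v=[hsv[...,i].astype(int) for i in range(3)]
    red=((H<6)|(H>174))&(s>150)&(P[...,2]>140)&(P[...,1]>-380)
    q=P[red]; print("paddle",len(q),np.percentile(q,[2,50,98],0).round(1).tolist())
    qt=q[q[:,2]>np.percentile(q[:,2],90)-6]; print("paddle top",cv2.minAreaRect(qt[:,:2].astype(np.float32)))
    blk=(v<70)&(P[...,2]>130)&(P[...,2]<215)&(abs(P[...,0]-480)<120)&(abs(P[...,1]+320)<70)
    k,l,sa,ce=cv2.connectedComponentsWithStats(blk.astype(np.uint8)); i=1+sa[1:,4].argmax(); print("blk",sa[i])
    q=P[l==i]; print(cv2.minAreaRect(q[:,:2].astype(np.float32)), np.percentile(q,[1,50,99],0).round(1).tolist())
E
python3 hd.py
```

```text
clock: 16.85
position: [450.6, -321.5, 311.8]
ee_rot: [1.0, -0.003, -0.002, -0.001]
contact_force: [1.9, 1.2, -0.6]
gripper_width: 85.0
grasp_force: 0.0
t 16.9 tcp [ 451.  -320.6  312.1] closing yaw -90.3 z [-0.003  0.001 -1.   ]
paddle 873 [[412.3, -336.4, 154.8], [431.8, -319.2, 201.7], [454.1, -312.4, 349.7]]
paddle top ((436.6603088378906, -316.9306335449219), (94.25238037109375, 51.80918502807617), 87.9193115234375)
blk [ 270   26   74  187 8394]
((502.0838623046875, -315.98291015625), (163.1461944580078, 59.98408889770508), 3.0279381275177) [[423.4, -346.1, 149.9], [497.2, -318.0, 166.8], [559.7, -286.4, 178.0]]
```

View pics/w7.png

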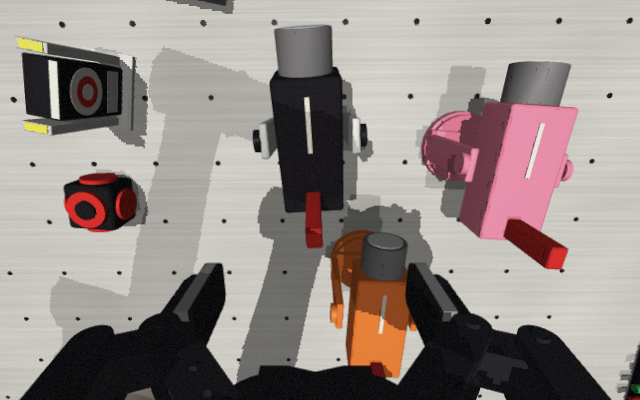

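Wrist view: the black head (308,130) with its paddle (314,220); the pink decoy (525,160) and orange decoy (380,290) are nearby; the stage target (85,90) shows its disc towards the head. Now fitting the head frame from its top plane.

```bash
cat > hf.py <<'E'
from w import *
def headfit(im,P,guess,yaw0):
    """frame from the black top face of the head: plane + rectangle"""
    v=im.max(2).astype(int); g=np.array(guess)
    d=np.array([np.cos(yaw0),np.sin(yaw0)]); e=np.array([-d[1],d[0]])
    r=P[...,:2]-g[:2]; m=(abs(r@d+5)<80)&(abs(r@e)<45)&(P[...,2]>g[2]-10)&(P[...,2]<g[2]+75)&(im[...,0].astype(int)-im[...,1]<40)
    Q=P[m]; rng=np.random.default_rng(0); best=None
    for _ in range(400):
        a=Q[rng.choice(len(Q),3,False)]; n=np.cross(a[1]-a[0],a[2]-a[0]); L=np.linalg.norm(n)
        if L<200: continue
        n/=L; n*=np.sign(n[2])
        if n[2]<.8: continue
        k=abs((Q-a[0])@n)<1.5
        if best is None or k.sum()>best.sum(): best=k
    T=Q[best]; o=T.mean(0); n=np.linalg.svd(T-o,full_matrices=False)[2][2]; n*=np.sign(n[2])
    M=np.zeros(m.shape,np.uint8); M[m]=(abs((Q-o)@n)<2.5); M=cv2.morphologyEx(M,cv2.MORPH_CLOSE,np.ones((5,5)));M=cv2.morphologyEx(M,cv2.MORPH_OPEN,np.ones((7,7)))
    k,l,sa,ce=cv2.connectedComponentsWithStats(M); T=P[l==1+sa[1:,4].argmax()]; T=T[np.isfinite(T[:,0])]; T=T[abs((T-o)@n)<3]
    x=np.array([*d,0]); x-=n*(x@n); x/=np.linalg.norm(x); y=np.cross(n,x)
    (cx,cy),(w,h),a=cv2.minAreaRect(np.c_[(T-o)@x,(T-o)@y].astype(np.float32))
    a=(a+45)%90-45; th=np.radians(a); X=x*np.cos(th)+y*np.sin(th)
    C=o+cx*x+cy*y; piv=C+5*X-26*n
    print("top rect",round(w,1),round(h,1),"centre",C.round(1),"n",n.round(3)); 
    print("pivot",piv.round(1),"yaw",np.degrees(np.arctan2(X[1],X[0])).round(2),"tilt",np.degrees(-np.arcsin(X[2])).round(2))
    print("roll (deg)",np.degrees(np.arcsin(np.cross(n,X)[2])).round(2),"grip",(piv-56*X+74*n).round(1))
    return piv,X,n
if __name__=="__main__":
    z=np.load("pics/w7.npz"); im,P=z["im"],z["P"]
    headfit(im,P,(495,-316,140),np.radians(3))
    for n in("scene","side"):
        f=np.load("pics/after.npz"); a,D=(f["a"],f["D1"]) if n=="scene" else (f["b"],f["D2"])
        PP=cloud(cal(n),D); print(n); headfit(a,PP,(495,-316,140),np.radians(3))
        q=PP[(PP[...,2]>8)&(PP[...,2]<17)&(np.hypot(PP[...,0]-492,PP[...,1]+316)<60)&(a.max(2)<90)]
        h=cv2.convexHull(q[:,:2].astype(np.float32)); print(" mount hull",cv2.minEnclosingCircle(h))
    m=(P[...,2]>150)&(P[...,1]<-350)&(P[...,0]>380)&(P[...,2]<250); q=P[m]; print("other heads y>: ",np.percentile(q,[1,99],0).round().tolist())
    q=q[q[:,0]>440]; print(q[:,1].max() if len(q) else None, np.percentile(q,[1,99],0).round().tolist())
E
python3 hf.py
```

```text
top rect 59.8 154.4 centre [ 494.4 -316.4  166.6] n [-0.22  -0.009  0.975]
pivot [ 505.  -315.9  142.3] yaw 2.86 tilt -12.72
roll (deg) -0.13 grip [ 434.2 -319.3  202.2]
scene
top rect 146.2 61.6 centre [ 489.5 -318.3  164.4] n [-0.225 -0.02   0.974]
pivot [ 500.2 -317.5  140.2] yaw 4.0 tilt -13.06
roll (deg) 0.23 grip [ 429.1 -322.7  199.7]
 mount hull ((493.82421875, -319.7804870605469), 47.71884536743164)
side
top rect 95.9 60.3 centre [ 483.1 -314.6  165.4] n [-0.216 -0.004  0.976]
pivot [ 493.5 -314.   141. ] yaw 5.6 tilt -12.41
roll (deg) -0.97 grip [ 423.1 -319.6  201.3]
 mount hull ((490.82794189453125, -310.5284118652344), 47.66980743408203)
other heads y>:  [[383.0, -548.0, 150.0], [557.0, -389.0, 228.0]]
-364.35305755950554 [[442.0, -549.0, 150.0], [557.0, -470.0, 167.0]]
```

```bash
python3 - <<'E'
from hf import *
from scipy.optimize import least_squares
z=np.load("pics/w7.npz"); im,P=z["im"],z["P"]; f=np.load("pics/after.npz")
L=[("wrist",im,P)]+[(n,f[a],cloud(cal(n),f[d])) for n,a,d in(("scene","a","D1"),("side","b","D2"))]
U=[]
X=np.array([.974,.049,.22]); N=np.array([-.22,-.009,.975]); Y=np.cross(N,X); B=np.c_[X/np.linalg.norm(X),Y,N]
for n,a,Q in L:
    i=a.astype(int); red=(i[...,0]>80)&(i[...,1]<45)&(i[...,2]<45)&(abs(Q[...,0]-430)<40)&(abs(Q[...,1]+319)<30)&(Q[...,2]>150)&(Q[...,2]<225)
    h=(Q[red]-[495,-316,140])@B; print(n,"paddle in head axes about (495,-316,140): pct",np.percentile(h,[1,5,50,95,99],0).round(1).tolist())
    r=np.hypot(Q[...,0]-495,Q[...,1]+316); m=(r<75)&(Q[...,2]>5)&(Q[...,2]<19)&(a.max(2)<110); q=Q[m][:,:2]; U.append(q)
    print(n,"mount pts",len(q), np.percentile(q,[1,99],0).round(1).tolist() if len(q) else "")
q=np.vstack(U)
h=cv2.convexHull(q.astype(np.float32)).reshape(-1,2)
s=least_squares(lambda p:np.hypot(h[:,0]-p[0],h[:,1]-p[1])-p[2],[495,-316,48],loss="soft_l1"); print("circle",s.x.round(1),len(h),abs(s.fun).max())
# per view with radius fixed
for (n,_,_),q in zip(L,U):
    if len(q)<30: continue
    th=np.arctan2(q[:,1]+316,q[:,0]-495); E=[]
    for t in np.arange(-3.1,3.1,.15):
        k=abs(th-t)<.08
        if k.sum()>3: r=np.hypot(*(q[k]-[495,-316]).T); E.append(q[k][r.argmax()])
    E=np.array(E); s=least_squares(lambda p:np.hypot(E[:,0]-p[0],E[:,1]-p[1])-48,[495,-316],loss="soft_l1",f_scale=1.); print(n,"fit",s.x.round(1),len(E))
E
```

```text
wrist paddle in head axes about (495,-316,140): pct [[-65.7, -6.5, 25.9], [-63.3, -6.0, 29.9], [-48.8, -0.2, 73.1], [-48.0, 5.8, 88.5], [-47.7, 6.4, 89.0]]
wrist mount pts 0 
scene paddle in head axes about (495,-316,140): pct [[-66.5, -8.6, 26.5], [-63.5, -7.7, 31.2], [-49.9, -2.3, 64.0], [-47.5, 3.8, 87.1], [-46.3, 4.6, 88.2]]
scene mount pts 252 [[454.0, -366.3], [539.7, -282.6]]
side paddle in head axes about (495,-316,140): pct [[-68.5, -4.0, 41.3], [-68.1, -2.1, 51.3], [-54.6, 4.9, 86.7], [-50.2, 9.6, 89.6], [-50.1, 9.9, 90.0]]
side mount pts 111 [[445.8, -321.3], [537.5, -264.6]]
circle [ 491.8 -315.6   49.3] 22 7.176748351176336
scene fit [ 492.8 -318.3] 20
side fit [ 490.8 -313.7] 15
```

Pivot is about (493.5,-316,140), yaw 2.9°, tilt -12.7°; grip point about (423.4,-319.3,199.7). Aiming at the disc (537.7,-63.3,76) needs yaw 80.1°, tilt +14.0°. Gripping the paddle.

```bash
python3 -m creep '{"translation":[[-2.7,0.1,0],[-2.75,0.12,-4],[-2.75,0.12,-8],[-2.75,0.12,-11],[-2.75,0.12,-13.1],[-2.75,0.12,-13.1],[-2.75,0.12,-13.1],[-2.75,0.12,-13.1]],"delta_rot":[[0,0,3.2],[0,0,3.2],[0,0,3.2],[0,0,3.2],[0,0,3.2],[0,0,3.2],[0,0,3.2],[0,0,3.2]],"hand":[4.5,4.5,4.5,4.5,4.5,4.5,4.5,4.5]}'
python3 -m creep '{"translation":[[0,0,0],[0,0,0],[0,0,0],[0,0,0],[0,0,0],[0,0,0],[0,0,0]],"delta_rot":[[0,0,0],[0,0,0],[0,0,0],[0,0,0],[0,0,0],[0,0,0],[0,0,0]],"hand":[1,1,1,1,1,1,1]}'
cat > plan.py <<'E'
from h import *
import sys
# y0 t0 y1 t1 n  [pivot x y]: rows for a head turn with the paddle held
y0,t0,y1,t1=map(float,sys.argv[1:5]); n=int(sys.argv[5]); p=np.array([493.5,-316,140])
if len(sys.argv)>6: p[:2]=[float(a) for a in sys.argv[6:8]]
Rh=lambda y,t:R.from_euler("ZY",[y,t],degrees=True)
q=np.array(read_state()["position"])
for k in range(1,n+1):
    f=k/n; d=Rh(y0+(y1-y0)*f,t0+(t1-t0)*f)*Rh(y0,t0).inv()
    print(((d.apply(q-p)+p-q)/10).round(2).tolist(),d.as_rotvec(degrees=True).round(1).tolist())
s=read_state();print(s["position"].round(1),s["joints"].round(2))
E
python3 plan.py 2.9 -12.7 42 0.65 7
```

```text
clock: 17.9
position: [424.8, -319.2, 184.0]
ee_rot: [1.0, 0.027, 0.001, 0.001]
contact_force: [0.0, 0.1, -0.0]
gripper_width: 45.2
grasp_force: 0.0
clock: 18.77
position: [424.1, -319.6, 183.4]
ee_rot: [1.0, 0.026, 0.0, 0.0]
contact_force: [-1.4, -1.1, 5.2]
gripper_width: 13.1
grasp_force: 60.7
[0.21, -0.65, 0.23] [-0.2, 1.9, 5.6]
[0.5, -1.26, 0.45] [-0.6, 3.8, 11.2]
[0.84, -1.83, 0.67] [-1.1, 5.6, 16.7]
[1.23, -2.34, 0.88] [-1.9, 7.4, 22.3]
[1.67, -2.79, 1.09] [-2.8, 9.2, 27.9]
[2.15, -3.18, 1.29] [-3.9, 10.9, 33.4]
[2.66, -3.5, 1.49] [-5.2, 12.6, 38.9]
[ 424.1 -319.6  183.4] [-0.34  0.27 -0.29  0.   -1.01  1.96]
```

Joint 6 is at 1.96 and would run past its range with the +77° turn. So I'll release, turn the hand half round (same grasp) and grip again.

```bash
python3 -m creep '{"translation":[[0,0,0],[0,0,0],[0,0,0],[0,0,3],[0,0,6.5],[0,0,6.5],[0,0,6.5],[0,0,6.5]],"delta_rot":[[0,0,0],[0,0,0],[0,0,0],[0,0,0],[0,0,-5],[0,0,-15],[0,0,-25],[0,0,-35]],"hand":[4.5,4.5,4.5,4.5,4.5,4.5,4.5,4.5]}'
python3 -m creep '{"translation":[[0,0,0],[0,0,0],[0,0,0],[0,0,0],[0,0,0],[0,0,0],[0,0,0],[0,0,0]],"delta_rot":[[0,0,-10],[0,0,-20],[0,0,-30],[0,0,-40],[0,0,-50],[0,0,-60],[0,0,-70],[0,0,-80]],"hand":[4.5,4.5,4.5,4.5,4.5,4.5,4.5,4.5]}'
python3 -m creep '{"translation":[[0,0,0],[0,0,0],[0,0,0],[0,0,0],[0,0,0],[0,0,0],[0,0,0],[0,0,0]],"delta_rot":[[0,0,-10],[0,0,-20],[0,0,-30],[0,0,-40],[0,0,-50],[0,0,-60],[0,0,-65],[0,0,-65]],"hand":[4.5,4.5,4.5,4.5,4.5,4.5,4.5,4.5]}'
python3 -c "
from hf import *
im,D,c,P=snap('w8'); print(read_state()['joints'].round(2))
i=im.astype(int); B=np.c_[[.974,.049,.22],[-.05,.9987,0],[-.22,-.009,.975]]
red=(i[...,0]>80)&(i[...,1]<45)&(i[...,2]<45)&(abs(P[...,0]-430)<40)&(abs(P[...,1]+319)<30)&(P[...,2]>150)&(P[...,2]<225)
h=(P[red]-[493.5,-316,140])@B; print(red.sum(),np.percentile(h,[1,5,50,95,99],0).round(1).tolist())
"
```

```text
clock: 19.77
position: [424.0, -319.1, 247.6]
ee_rot: [0.961, -0.278, -0.0, -0.0]
contact_force: [-0.2, 0.6, -0.8]
gripper_width: 45.2
grasp_force: 0.0
clock: 20.78
position: [424.0, -319.1, 247.5]
ee_rot: [-0.557, 0.83, 0.0, -0.0]
contact_force: [0.0, -0.8, 0.7]
gripper_width: 45.2
grasp_force: 0.0
clock: 21.78
position: [424.0, -319.1, 247.6]
ee_rot: [-0.027, 1.0, 0.0, -0.0]
contact_force: [0.7, 0.3, -0.7]
gripper_width: 44.4
grasp_force: 0.0
t 21.825 tcp [ 424.  -319.1  247.6] closing yaw 93.1 z [-0.  0. -1.]
[-0.34  0.21 -0.2  -0.   -1.16 -1.18]
265 [[-66.1, -8.8, 24.6], [-65.6, -8.8, 25.6], [-62.0, -1.1, 86.8], [-45.9, 6.8, 88.0], [-37.1, 7.4, 88.4]]
```

```bash
python3 -m creep '{"translation":[[-0.05,0,-3],[-0.05,0,-5.5],[-0.05,0,-6.6],[-0.05,0,-6.6],[-0.05,0,-6.6],[-0.05,0,-6.6],[-0.05,0,-6.6],[-0.05,0,-6.6]],"delta_rot":[[0,0,0],[0,0,0],[0,0,0],[0,0,0],[0,0,0],[0,0,0],[0,0,0],[0,0,0]],"hand":[4.5,4.5,4.5,4.5,1,1,1,1]}'
python3 -m creep '{"translation":[[0,0,0],[0,0,0]],"delta_rot":[[0,0,0],[0,0,0]],"hand":[1,1]}'
python3 plan.py 2.9 -12.7 45 1.9 8; python3 plan.py 2.9 -12.7 80.1 14 16 | tail -9
```

```text
clock: 22.82
position: [424.1, -319.6, 182.9]
ee_rot: [-0.027, 1.0, -0.001, 0.001]
contact_force: [-0.5, -0.3, 5.0]
gripper_width: 13.1
grasp_force: 60.3
clock: 23.08
position: [424.0, -319.6, 182.9]
ee_rot: [-0.027, 1.0, -0.001, 0.001]
contact_force: [-1.3, 0.5, 5.5]
gripper_width: 12.9
grasp_force: 60.5
[0.2, -0.62, 0.22] [-0.2, 1.8, 5.3]
[0.46, -1.2, 0.43] [-0.5, 3.6, 10.5]
[0.78, -1.73, 0.64] [-1.0, 5.4, 15.8]
[1.14, -2.23, 0.85] [-1.7, 7.1, 21.0]
[1.55, -2.67, 1.05] [-2.5, 8.8, 26.3]
[2.0, -3.05, 1.24] [-3.6, 10.5, 31.5]
[2.47, -3.38, 1.43] [-4.7, 12.1, 36.7]
[2.96, -3.64, 1.61] [-6.1, 13.6, 41.9]
[ 424.  -319.6  182.9] [-0.34  0.27 -0.3   0.   -1.01 -1.18]
[3.08, -3.7, 1.66] [-6.4, 14.0, 43.2]
[3.55, -3.87, 1.82] [-7.8, 15.3, 47.9]
[4.02, -3.99, 1.97] [-9.4, 16.6, 52.6]
[4.49, -4.06, 2.12] [-11.0, 17.7, 57.3]
[4.94, -4.08, 2.27] [-12.8, 18.8, 61.9]
[5.39, -4.05, 2.41] [-14.8, 19.9, 66.6]
[5.82, -3.98, 2.54] [-16.9, 20.8, 71.2]
[6.22, -3.86, 2.67] [-19.1, 21.6, 75.7]
[ 424.  -319.6  182.9] [-0.34  0.27 -0.3   0.   -1.01 -1.18]
```

```bash
python3 -m creep '{"translation":[[0.2,-0.62,0.22],[0.46,-1.2,0.43],[0.78,-1.73,0.64],[1.14,-2.23,0.85],[1.55,-2.67,1.05],[2.0,-3.05,1.24],[2.47,-3.38,1.43],[2.96,-3.64,1.61]],"delta_rot":[[-0.2,1.8,5.3],[-0.5,3.6,10.5],[-1.0,5.4,15.8],[-1.7,7.1,21.0],[-2.5,8.8,26.3],[-3.6,10.5,31.5],[-4.7,12.1,36.7],[-6.1,13.6,41.9]],"hand":[1,1,1,1,1,1,1,1]}'
python3 plan.py 45 1.9 80.1 14 8
```

```text
clock: 24.08
position: [453.2, -356.0, 198.8]
ee_rot: [-0.382, 0.915, -0.049, -0.118]
contact_force: [-1.7, 1.0, 4.3]
gripper_width: 13.0
grasp_force: 60.4
[0.42, -0.18, 0.15] [-1.1, 1.0, 4.4]
[0.84, -0.31, 0.29] [-2.3, 2.0, 8.8]
[1.27, -0.4, 0.43] [-3.6, 2.8, 13.2]
[1.69, -0.45, 0.57] [-4.9, 3.6, 17.5]
[2.11, -0.46, 0.7] [-6.3, 4.3, 21.9]
[2.51, -0.42, 0.82] [-7.8, 4.8, 26.3]
[2.9, -0.35, 0.94] [-9.3, 5.3, 30.6]
[3.26, -0.25, 1.06] [-10.9, 5.7, 35.0]
[ 453.2 -356.   198.8] [-0.27  0.36 -0.24  0.25 -1.12 -0.63]
```

```bash
python3 -m creep '{"translation":[[0.42,-0.18,0.15],[0.84,-0.31,0.29],[1.27,-0.4,0.43],[1.69,-0.45,0.57],[2.11,-0.46,0.7],[2.51,-0.42,0.82],[2.9,-0.35,0.94],[3.26,-0.25,1.06]],"delta_rot":[[-1.1,1.0,4.4],[-2.3,2.0,8.8],[-3.6,2.8,13.2],[-4.9,3.6,17.5],[-6.3,4.3,21.9],[-7.8,4.8,26.3],[-9.3,5.3,30.6],[-10.9,5.7,35.0]],"hand":[1,1,1,1,1,1,1,1]}'
python3 -m creep '{"translation":[[0,0,0],[0,0,0]],"delta_rot":[[0,0,0],[0,0,0]],"hand":[1,1]}'
python3 - <<'E'
from hf import *
for n in("scene","side"):
    im,D=get_image(n); P=cloud(cal(n),D); save("h_"+n,im); print(n); headfit(im,P,(493.5,-316,140),np.radians(80))
print(read_state()["joints"].round(2))
E
```

```text
clock: 25.08
position: [485.6, -358.2, 209.2]
ee_rot: [-0.628, 0.743, -0.149, -0.177]
contact_force: [-2.5, 0.7, 5.1]
gripper_width: 13.2
grasp_force: 60.5
clock: 25.32
position: [485.7, -358.0, 209.3]
ee_rot: [-0.628, 0.743, -0.149, -0.177]
contact_force: [-2.1, 2.9, 6.3]
gripper_width: 12.9
grasp_force: 60.6
scene
top rect 140.5 61.4 centre [ 493.9 -313.1  164.2] n [0.035 0.233 0.972]
pivot [ 493.7 -314.4  137.8] yaw 81.45 tilt 13.63
roll (deg) 0.0 grip [ 488.2 -350.9  222.9]
side
top rect 117.6 59.7 centre [ 492.4 -303.8  163.8] n [0.038 0.239 0.97 ]
pivot [ 492.1 -305.2  137.4] yaw 82.05 tilt 14.0
roll (deg) 0.24 grip [ 487.4 -341.3  222.7]
[-0.18  0.31 -0.45  0.61 -0.91 -0.39]
```

The head now looks at about yaw 80–82°, tilt about 14°. Releasing along the tool axis, then a closer check from above.

```bash
python3 -m creep '{"translation":[[0,0,0],[0,0,0],[0,0,0],[0.1,0.8,1.6],[0.3,2,4],[0.6,3.6,7.1],[0.6,3.8,10],[0.5,3.8,11]],"delta_rot":[[0,0,0],[0,0,0],[0,0,0],[0,0,0],[0,0,0],[0,0,0],[8,-1.5,0],[16,-3,0]],"hand":[4.5,4.5,4.5,4.5,4.5,4.5,4.5,4.5]}'
python3 -m creep '{"translation":[[0,0,0.5],[0,0,0.5],[0,0,0.5],[0,0,0.5]],"delta_rot":[[5,-1,0],[10.3,-1.6,0],[10.3,-1.6,0],[10.3,-1.6,0]],"hand":[4.5,4.5,4.5,4.5]}'
python3 - <<'E'
from hf import *
im,D,c,P=snap("w9"); piv,X,n=headfit(im,P,(493.5,-316,140),np.radians(80)); Y=np.cross(n,X); B=np.c_[X,Y,n]
i=im.astype(int)
red=(i[...,0]>80)&(i[...,1]<45)&(i[...,2]<45)&(np.hypot(P[...,0]-486,P[...,1]+355)<45)&(P[...,2]>150)&(P[...,2]<245)
h=(P[red]-[493.5,-316,140])@B; print("paddle",red.sum(),np.percentile(h,[1,5,50,95,99],0).round(1).tolist())
# disc: red ring on the target face
dr=(i[...,0]>1.6*i[...,1])&(i[...,0]>50)&(abs(P[...,0]-538)<30)&(abs(P[...,1]+63)<12)&(P[...,2]>40)&(P[...,2]<110)
if dr.sum(): print("disc red",dr.sum(),np.median(P[dr],0).round(1),P[dr].mean(0).round(1),np.percentile(P[dr],[2,98],0).round(1).tolist())
for n_ in("scene",):
    im,D=get_image(n_); P=cloud(cal(n_),D); i=im.astype(int)
    dr=(i[...,0]>1.6*i[...,1])&(i[...,0]>50)&(abs(P[...,0]-538)<30)&(abs(P[...,1]+63)<15)&(P[...,2]>40)&(P[...,2]<110); print(n_,"disc",dr.sum(),P[dr].mean(0).round(1),np.percentile(P[dr],[2,98],0).round(1).tolist())
    headfit(im,P,(493.5,-316,140),np.radians(80))
E
```

```text
clock: 26.42
position: [491.9, -319.1, 320.7]
ee_rot: [-0.643, 0.761, -0.06, -0.065]
contact_force: [-0.3, -0.0, -1.1]
gripper_width: 44.7
grasp_force: 0.0
clock: 26.92
position: [490.4, -320.1, 322.9]
ee_rot: [-0.644, 0.765, 0.0, -0.0]
contact_force: [0.2, 0.2, 0.3]
gripper_width: 45.0
grasp_force: 0.0
t 26.975 tcp [ 490.4 -319.7  322.9] closing yaw 170.3 z [-0.001 -0.    -1.   ]
top rect 141.5 59.8 centre [ 493.8 -309.2  164.7] n [0.041 0.234 0.971]
pivot [ 493.6 -310.5  138.2] yaw 80.4 tilt 13.76
roll (deg) 0.08 grip [ 487.5 -346.7  223.4]
paddle 113 [[-65.8, -5.6, 85.3], [-65.6, -4.9, 85.6], [-64.2, 1.6, 87.2], [-61.4, 6.5, 88.3], [-60.7, 6.6, 88.7]]
disc red 193 [537.4 -66.   78.3] [537.8 -66.1  77. ] [[522.9, -69.6, 60.3], [552.3, -62.5, 91.2]]
scene disc 63 [537.5 -66.2  75.6] [[522.6, -71.8, 60.5], [552.6, -59.9, 90.5]]
top rect 143.3 61.2 centre [ 494.7 -310.3  163.3] n [0.044 0.238 0.97 ]
pivot [ 494.4 -311.7  136.9] yaw 80.81 tilt 14.01
roll (deg) 0.29 grip [ 488.9 -347.7  222.2]
```

View pics/w9.png

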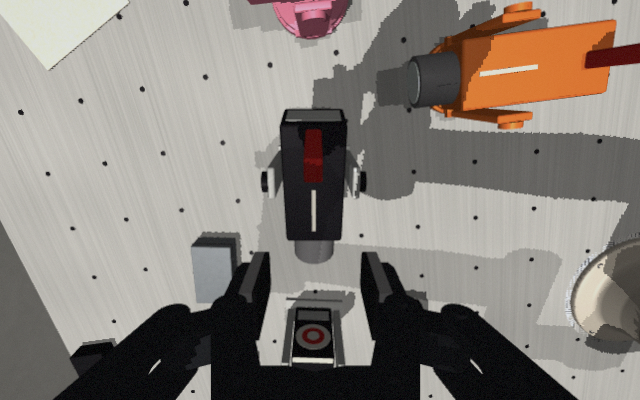

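The wrist picture shows the paddle (313,150), the head's stripe (313,210) and the disc (313,337) on one line, with the target square between the cheeks. The fits give yaw about 80.4–80.8° against 80.0° wanted, and tilt about 13.8–14.0° against 14.1°. That's within measuring error and nothing is touched, so I'm handing in.

```bash
python3 -c "from bench import job_done; print(job_done())"
```

```text
the job is handed in; nothing more can be done
None
```

I handed the job in at about 27 s on the robot's clock: the target stands upright and centred between the stage cheeks, disc towards the camera head, and the head looks at the disc's centre to within about 1° by my measurements (the hand-in returned no verdict).

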